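# Click the long check-source plug into its holder

## Task

Two knobbed metal check-source plugs stand on the bench. Take the one with the long shank by its knob, put it shank down into the round socket of the grey holder block and press it home past the sprung ball, so that it clicks in with its collar flat on the socket's flared rim; then let go. Leave the short plug standing where it is.

Things in the scene. Friction and masses are not known exactly. Their poses are not given: they have to be found in the camera images.
- long_plug_center (a point): Long plug, loose, bare metal, 0.07-0.14 kg, standing on its shank, round, 90 mm tall; z up its axis. This point: on the axis, 45 mm above the foot. Shank 28 mm wide, 50 long, lowest 8 mm tapered to 20 wide, a groove round it 21 mm under the collar. Collar 54 mm wide, its underside 5 and top 11 mm above this point. Above it the grip knob, 24 mm wide, 34 tall (top 45 mm above this point).
- short_plug_center (a point): Short plug, to be left alone: same collar and knob, but its shank is only 22 mm long and has no groove; 62 mm tall overall. This point: on its axis, 31 mm above the foot. It and the long plug may stand in either place.
- socket (a point): Centre of the socket mouth: rim of a flared steel lead-in ring (44 mm wide inside at the rim, 8 mm high) on the fixed grey block (60x60); z up, 62 mm over the bench. Socket 30 mm wide, 54 deep from the rim. Home: long plug's centre 5 mm below this point, collar on the rim. The ball, in the +y wall 22 mm down, stops the foot with the collar 20-25 mm up; 2-10 N pushes past, then it snaps out.
- ball (a joint): The sprung ball in the socket's side: how far (m) it is pressed back into the wall. 0 = sprung out (standing 4.5 mm into the empty socket, or in the plug's groove), about 0.001 to 0.004 while the shank slides past it, at most 0.007.
Not all that is in view belongs to the job. What is shaped like the part that bears long_plug_center but orange or pink is not meant.

How it is judged (in metres and radians):
On the way:
1. the gripper presses the long plug down the socket, so that its shank pushes the ball back (value of joint ball above 0.001 m and horizontal distance between long_plug_center and socket below 0.01 m and contact force between the fingers and long_plug above 0.5 N).
At the end, for the whole second after the job is handed in: The long plug is upright in the socket and at rest, its collar within 3 mm of the socket's rim, with the ball sprung out into its groove (pressed back less than 1.7 mm); the short plug stands upright within 30 mm of where it began (z of long_plug_center in the frame of socket below -0.002 m and horizontal distance between long_plug_center and socket below 0.006 m and angle between each of long_plug_center, short_plug_center's own z axis and vertical below 0.1 rad and value of joint ball below 0.0017 m and linear speed of long_plug below 0.02 m/s and distance of short_plug_center from where it was at the start of the episode below 0.03 m); the robot touches nothing.
It fails at once if the short plug is moved by more than 40 mm (distance of short_plug_center from where it was at the start of the episode above 0.04 m).
It also fails if it takes over 45 s, if anything falls off the work surface, if the arm or the gripper's body presses on something with over 40 N, if the wrist force passes 120 N, or if a joint passes its speed limit or range.

## Robot

A 6-joint arm with a two-finger parallel gripper is mounted at the origin on a cart in front of the work surface, level with it; the furniture and walls round the work are solid. World frame = base frame: x ahead of the robot, y to its left, z up, the work surface at z = 0. Lengths are in mm, angles in rad, forces in N, time in s.
With the tool pointing down it reaches from about 300 to 775 mm from the base axis. Payload 14.6 kg.
Tool frame: the origin (TCP) lies at the very end of the fingers, on their centre line; the grasp point (between the pads) lies 19 mm behind it; y points along the fingers, z is the direction in which the jaws open and shut, and the axes are right-handed (so a half turn about y gives the same grasp; the last joint's range is limited). The gripper opens to 94 mm and grips with 3 to 60 N. Pads are 16 mm wide; open, the fingers measure 119 mm over their backs; the gripper's body (75 mm by 177 mm) begins 78 mm behind the grasp point.
Start: joints at [1.124, 0.3, 1.521, -0, 1.321, -0.067], TCP at [203.901, 510.797, 205.446] pointing down, gripper open.
Joint ranges: [-3.03, 3.03], [-0.79, 2.21], [0.23, 2.52], [-1.04, 4.18], [0, 3.07], [-2.55, 2.55]. Speed limits (rad/s): [2.22, 2.22, 2.57, 3.14, 3.14, 3.14].

## Interface

Orientations are given as [roll, pitch, yaw] about the fixed x, y, z axes, in that order (R = Rz(yaw) Ry(pitch) Rx(roll)).
In Python, from cell import monitor, optics, manip gives the robot as it stands.
- The arm moves only by the shell command python3 -m creep 'ROWS' [FORCE]. ROWS is JSON, a list of rows, each an object of numbers: "tx", "ty", "tz": the shift along the tool's x, y, z scaled (see below); "turn": the turn about the tool's y scaled (see below); "fingers": the finger opening in mm, from 0 to 94. In form: [{"tx": .., "ty": .., "tz": .., "turn": .., "fingers": ..}, ...]. A call has 1 to 20 rows; each row is the pose to reach, as a shift and turn from the pose measured when the call began, along the tool's axes at that moment, turning the shorter way round; what a row does not reach only later rows make up. The controller multiplies each number of a shift by 200 mm and each number of a turn by pi rad. A row lasts 1/10 s, in which the tool goes at most 50 mm and 8.59 degrees, less where a joint would pass 70% of its speed; a pose out of reach is approached as far as the arm can. A call with a number of a shift or a turn outside -1 to 1 is refused whole. A call with a gripper value outside its range is refused whole. The fingers move at their own pace and stop on an object; FORCE is the grip in N (left out, the last holds). Time passes only in rows, so rows that repeat a pose let the fingers close. It gives the time, the measured TCP pose, the force and the opening at its end, in the units of the state.
- monitor.read_state(): the state, without advancing time (a new reading comes with each control period).
- optics.camera(name): name is "scene" or "side" or "wrist"; returns a dict with "frame" (480x640x3 uint8, red, green, blue), "range_z" (480x640 float32, mm along the optical axis (not along the pixel's ray), 0 where there is no reading), "fx", "fy", "cx", "cy" (pixels), "distortion" ([k1, k2, p1, p2, k3] as OpenCV has them; the pictures are not rectified), "R" (3x3) and "t" (3): a world point X has camera coordinates R X + t; the wrist camera has in their place "mount" (4x4, takes a point from camera to tool coordinates, whose origin is the TCP and whose axes are the tool frame's). Camera axes: x right, y down, z forward; pixel columns grow to the right and rows downward; lengths in mm; the calibration is good to about 2 mm. A picture is of the moment at which its call begins: read the wrist's pose just before it.
- manip.sign_off(): hands the job in, once; it reports no verdict.
The state is a dict: "clock": time; "joints": joint angles; "qd": joint speeds; "effort": joint torques, N m; "eef_pos": TCP position; "eef_rot": TCP orientation; "wrist_force": force on the tool from outside, world axes, zero at the start; "moment": the same for the moment, N m; "finger_gap": finger opening in mm.
Only numpy, scipy, OpenCV 4.12 (cv2) and the standard library are available. Lean on these libraries where they do the work, as an engineer would, in place of code of your own. Each camera call takes 0.05 s, during which the arm holds its last target.

## Working session

There is one attempt and no reset: what is moved stays moved. The work goes in short steps, Python scripts to look and compute and a shell command to move; the robot and the scene stay as the last step left them, time stands still between calls to the robot, and variables do not carry over. Pictures are saved under pics/ and viewed, and the job is handed in when it is done.

```bash
ls; mkdir -p pics; python3 - <<'E'
from cell import monitor, optics
import cv2,numpy as np
print(monitor.read_state())
for n in ["scene","side","wrist"]:
    c=optics.camera(n)
    cv2.imwrite(f"pics/{n}0.png",c["frame"][:,:,::-1])
    np.savez(f"{n}0.npz",**c)
    print(n,{k:v for k,v in c.items() if k not in("frame","range_z")})
E
```

```text
pics
{'clock': 0.0, 'joints': array([ 1.12439455e+00,  3.00492981e-01,  1.52157564e+00, -2.77462912e-05,
        1.32066347e+00, -6.66001633e-02]), 'qd': array([ 9.22800912e-05, -1.08581853e-03,  1.90945450e-03,  6.38751059e-04,
        1.71738287e-03,  1.64623199e-04]), 'effort': array([-3.03644221e-03, -5.31812239e+01, -3.52721035e+01,  7.08875502e-02,
        2.44569022e-02, -7.80450205e-05]), 'eef_pos': array([203.80552724, 510.57450328, 204.87661944]), 'eef_rot': array([-1.57193503e+00,  4.90154241e-05, -3.79794754e-01]), 'wrist_force': array([ 0.30749306, -0.08029789, -0.03283325]), 'moment': array([0.0144033 , 0.01236385, 0.07049455]), 'finger_gap': 93.74367533194838}
scene {'fx': 591.8436351933212, 'fy': 591.8436351933212, 'cx': 319.28275241212435, 'cy': 238.491815367818, 'distortion': array([-0.13101084,  0.        ,  0.        ,  0.        ,  0.        ]), 'R': array([[ 0.59121546, -0.80641934, -0.01233402],
       [-0.60233455, -0.43132022, -0.67168144],
       [ 0.53633699,  0.40453766, -0.74073741]]), 't': array([-338.13619046,  324.30739293,  747.6594186 ])}
side {'fx':
[... 237 characters left out ...]
  [-0.40015554, -0.50366339, -0.76563616],
       [ 0.4581146 ,  0.61363605, -0.64310326]]), 't': array([-428.96642082,  221.63943983,  705.0883632 ])}
wrist {'fx': 359.48578357084403, 'fy': 359.48578357084403, 'cx': 314.6965642741887, 'cy': 243.64439423603113, 'distortion': array([-0.01966346,  0.        ,  0.        ,  0.        ,  0.        ]), 'mount': array([[-9.02416205e-04,  9.60497607e-01,  2.78286781e-01,
        -8.09775164e+01],
       [ 5.33030901e-04, -2.78286393e-01,  9.60497996e-01,
        -1.79199167e+02],
       [ 9.99999451e-01,  1.01510441e-03, -2.60844755e-04,
        -1.40858833e-01],
       [ 0.00000000e+00,  0.00000000e+00,  0.00000000e+00,
         1.00000000e+00]])}
```

View pics/scene0.png

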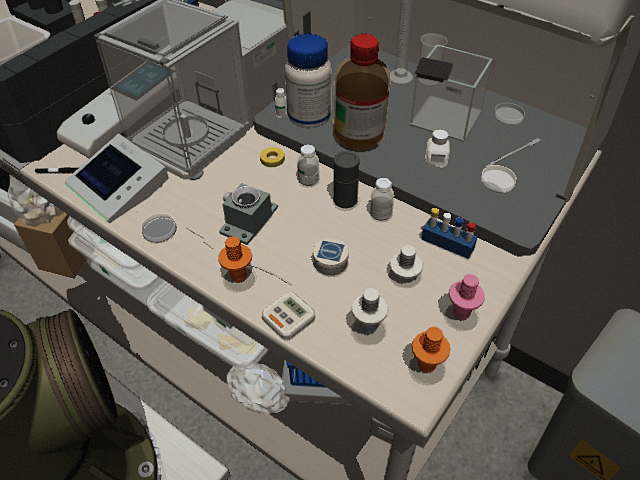

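View pics/side0.png

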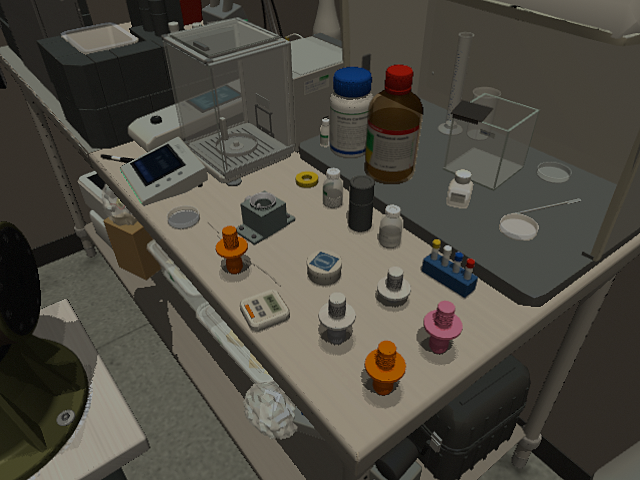

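View pics/wrist0.png

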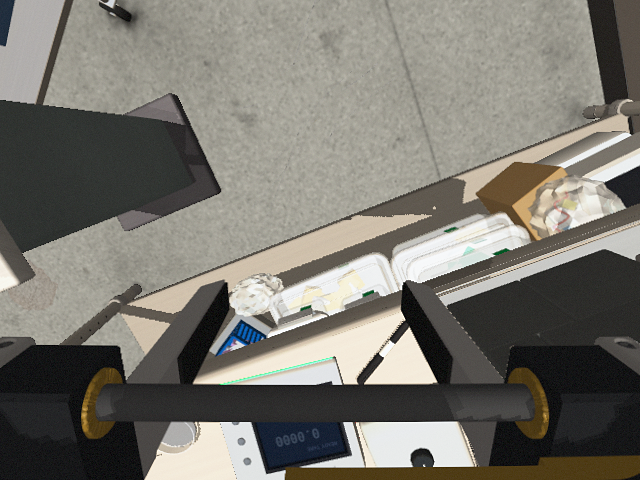

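Scene: the grey holder is at (248,205). There are bare-metal plugs at (369,310) and (405,263), orange ones at (235,258) and (431,348), and a pink one at (466,297). The near metal plug, (369,310) in scene and (337,318) in side, looks like the long one because its collar stands well off the bench. I'll check this in an enlarged crop.

```bash
python3 - <<'E'
import cv2,numpy as np
a=cv2.imread("pics/scene0.png");b=cv2.imread("pics/side0.png")
A=cv2.resize(a[235:345,335:435],None,fx=4,fy=4,interpolation=cv2.INTER_CUBIC)
B=cv2.resize(b[255:365,310:410],None,fx=4,fy=4,interpolation=cv2.INTER_CUBIC)
cv2.imwrite("pics/crop1.png",np.hstack([A,B]))
A=cv2.resize(a[175:245,210:285],None,fx=5,fy=5,interpolation=cv2.INTER_CUBIC)
B=cv2.resize(b[180:250,228:303],None,fx=5,fy=5,interpolation=cv2.INTER_CUBIC)
cv2.imwrite("pics/crop2.png",np.hstack([A,B]))
E
```

```text
(no output)
```

View pics/crop1.png

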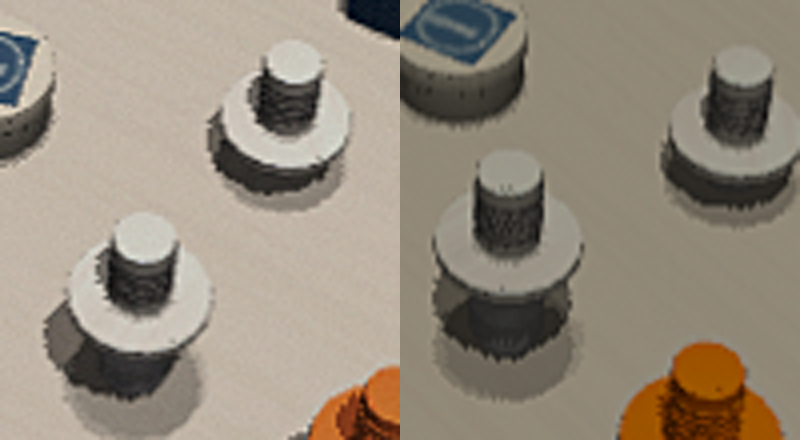

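View pics/crop2.png

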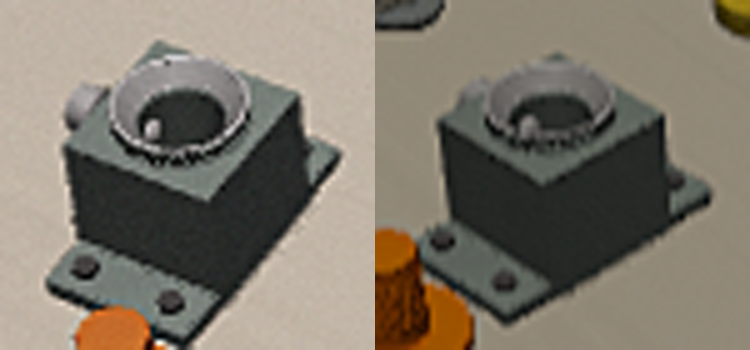

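The crop confirms it. The near metal plug (scene 371,294) has its collar well above its foot and a long shank below it, so it is the long one. The far plug (409,251) has its collar almost on the bench, so it is the short one. The ball shows inside the socket at the left in the scene view. Next I triangulate.

```bash
cat > h.py <<'E'
import numpy as np,cv2
def KD(c): return np.array([[c["fx"],0,c["cx"]],[0,c["fy"],c["cy"]],[0,0,1.]]),np.array(c["distortion"],float)
def ray(c,uv):
    K,D=KD(c); n=cv2.undistortPoints(np.array([[uv]],float),K,D)[0,0]
    if "R" in c: R,t=c["R"],c["t"]
    return -R.T@t, R.T@np.array([n[0],n[1],1.])
def Rrpy(r):
    from scipy.spatial.transform import Rotation
    return Rotation.from_euler("xyz",r).as_matrix()
def wristcam(c,st):
    T=np.eye(4);T[:3,:3]=Rrpy(st["eef_rot"]);T[:3,3]=st["eef_pos"]
    M=T@c["mount"]; c=dict(c);c["R"]=M[:3,:3].T;c["t"]=-M[:3,:3].T@M[:3,3];return c
def tri(rs):
    A=np.zeros((3,3));b=np.zeros(3)
    for o,d in rs:
        d=d/np.linalg.norm(d);P=np.eye(3)-np.outer(d,d);A+=P;b+=P@o
    X=np.linalg.solve(A,b)
    return X,[np.linalg.norm((np.eye(3)-np.outer(d,d)/(d@d))@(X-o)) for o,d in rs]
def onplane(c,uv,z):
    o,d=ray(c,uv);return o+d*(z-o[2])/d[2]
E
python3 - <<'E'
from h import *
a=dict(np.load("scene0.npz"));b=dict(np.load("side0.npz"))
for n,p,q in [("long top",(371.5,294.5),(337.5,298)),("short top",(408.75,250.75),(395.75,271.5)),("rim",(246,196),(262.8,199.6)),("orangeL top",(234,242),(231,232)),("orangeR top",(433,334),(387,348)),("pink top",(470,283),(446,308))]:
    print(n,*[np.round(v,1) for v in tri([ray(a,p),ray(b,q)])])
E
```

```text
long top [ 438.  -191.    94.2] [0.4 0.4]
short top [ 561.7 -182.3   67. ] [0.4 0.4]
rim [506.9 107.4  67.5] [0.2 0.2]
orangeL top [402.9  39.5  86.3] [1.3 1.3]
orangeR top [ 435.5 -293.1   86.9] [0.2 0.2]
pink top [ 541.3 -295.4   92.1] [0.8 0.8]
```

```bash
python3 - <<'E'
from h import *
for n in ["scene","side"]:
    c=dict(np.load(n+"0.npz"));K,D=KD(c)
    vv,uu=np.mgrid[0:480:2,0:640:2]
    z=c["range_z"][vv,uu].ravel()
    p=cv2.undistortPoints(np.stack([uu.ravel(),vv.ravel()],1).astype(float)[:,None],K,D)[:,0]
    X=np.c_[p*z[:,None],z]; X=(X-c["t"])@c["R"]; X=X[z>0]
    m=(X[:,0]>150)&(X[:,0]<850)&(X[:,1]>-450)&(X[:,1]<650)
    H=np.full((14,22),-1.)
    for x,y,zz in X[m]: 
        i,j=int((x-150)//50),int((y+450)//50);H[i,j]=max(H[i,j],zz)
    print(n,"cols y from -450 step50; rows x from 150");
    for i in range(14): print(150+50*i,H[i].astype(int))
E
```

```text
scene cols y from -450 step50; rows x from 150
150 [-1 -1 -1 -1 -1 -1 -1 -1 -1 -1 -1 -1 -1 -1 -1 -1 -1 -1 -1 -1 -1 -1]
200 [-1 -1 -1 -1 -1 -1 -1 -1 -1 -1 -1 -1 -1 -1 -1 -1 -1 -1 -1 -1 -1 -1]
250 [-1 -1 -1 -1 -1 -1 -1 -1 -1 -1 -1 -1 -1 -1 -1 -1 -1 -1 -1 -1 -1 -1]
300 [-1 -1  2  2  1  2  3 11  1  1  0  1  1  1  1  3  0  1  0  2  4  5]
350 [ -1  -1   2   3   3   3  17  19  17  90  90   2  11  13  13  31  31  31
  27  12 204 203]
400 [ -1  -1  90  91  58  92  17  18  15  92  89   3   3  13  12  44  45  42
  56  57 204 209]
450 [ -1  -1  56  56  57  89   3  31  29   3  62  62  43   2  49  53  54  52
  66  77 204 210]
500 [ -1  -1  89  91   2  29   3  33  33   2  62  64  48 167 283 285 278 278
  69  74 203 209]
550 [ -1  -1  89  90  29  63   2   2   3   2   8   7   3   2 278 278 279 278
  -1  72 206 204]
600 [ -1  -1   3   3   3  25   3  57 103 101  72  52  13  14 279 278 279 278
  -1  -1 204 204]
650 [ -1  -1 452 453 448 434 418  78 101 102  77  75  44  46 280 279 279 278
  -1  -1 205 216]
700 [ -1  -1 467 461 445  47  48  46  47 210 209 194 213 172 200 195  -1  -1
  -1  -1 209 217]
750 [
[... 837 characters left out ...]
2  48  53  54  53
  66  76 206 209]
500 [ -1  -1  90  90   2  30   2  31  31   2  62  63  49 169 280 286 279 278
  68  70 203 209]
550 [ -1  -1  90  90  28  63   2   1   1   2   8  10   2   3 279 279 278 278
  -1  -1 202 204]
600 [ -1  -1   2   2   2  26   2  57 102 101  75  59  13  14 279 278 278 277
  -1  -1  -1  -1]
650 [ -1  -1 454 453 443 434 426  77 102 101  77  76  47  47 279 279 279 279
  -1  -1  -1 218]
700 [ -1  -1 456 449  47  47  47  47  47 254 255 168 213 211 196 197  -1  -1
  -1  -1  -1 220]
750 [ -1  -1  46  47  59  58 110 110  47 260 259 213 214 213 196 196 197 196
  -1  -1 214  -1]
800 [ -1  -1 273  48  59  58 109 112  47 211  44  -1 213  -1 317 197 198 198
  -1  -1  -1  -1]
```

```bash
python3 -m creep '[{"tx":0.5,"tz":-0.3,"fingers":60},{"tx":1,"tz":-0.6},{"tx":1,"tz":-0.6},{"tx":1,"tz":-0.6},{"tx":1,"tz":-0.6},{"tx":1,"tz":-0.6}]'; python3 -m creep '[{"tx":1,"tz":-0.6},{"tx":1,"tz":-0.6},{"tx":1,"tz":-0.6},{"tx":1,"tz":-0.6},{"tx":1,"tz":-0.6},{"tx":1,"tz":-0.6}]'
```

```text
$[0]: bad value
$[0]: bad value
```

```bash
cat > w.py <<'E'
import sys
from h import *
from cell import monitor, optics
st=monitor.read_state();c=optics.camera("wrist")
cv2.imwrite(f"pics/{sys.argv[1]}.png",c["frame"][:,:,::-1])
c=wristcam(c,st);np.savez(sys.argv[1]+".npz",**c)
print(st["clock"],st["eef_pos"].round(1),st["eef_rot"].round(3),st["wrist_force"].round(1),st["finger_gap"])
E
python3 w.py w1
```

```text
0.15 [203.8 510.6 205. ] [-1.572  0.    -0.38 ] [-0.1 -0.   0.1] 94.26424212668853
```

View pics/w1.png

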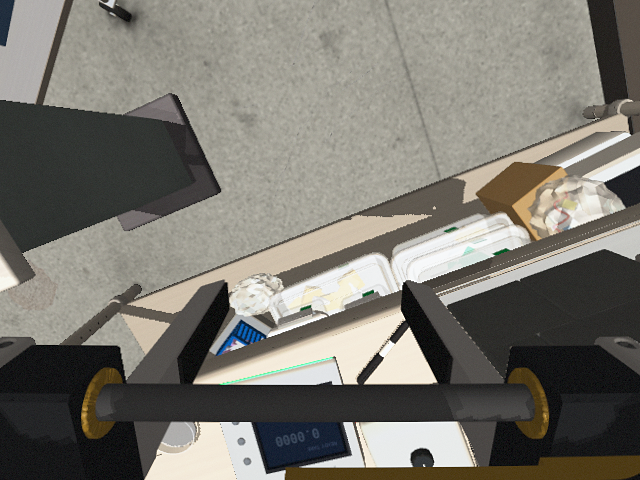

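The rows apparently need all five fields.

```bash
python3 -m creep '[{"tx":0.5,"ty":0,"tz":-0.3,"turn":0,"fingers":60},{"tx":1,"ty":0,"tz":-0.6,"turn":0,"fingers":60},{"tx":1,"ty":0,"tz":-0.6,"turn":0,"fingers":60},{"tx":1,"ty":0,"tz":-0.6,"turn":0,"fingers":60},{"tx":1,"ty":0,"tz":-0.6,"turn":0,"fingers":60},{"tx":1,"ty":0,"tz":-0.6,"turn":0,"fingers":60}]'
```

```text
clock: 0.8
eef_pos: [346.9, 322.5, 205.2]
eef_rot: [-1.572, -0.0, -0.384]
wrist_force: [0.1, 0.6, 0.5]
finger_gap: 60.2
```

```bash
python3 -m creep '[{"tx":0.5,"ty":0,"tz":-0.3,"turn":0,"fingers":60},{"tx":1,"ty":0,"tz":-0.6,"turn":0,"fingers":60},{"tx":1,"ty":0,"tz":-0.6,"turn":0,"fingers":60},{"tx":1,"ty":0,"tz":-0.6,"turn":0,"fingers":60},{"tx":1,"ty":0,"tz":-0.6,"turn":0,"fingers":60},{"tx":1,"ty":0,"tz":-0.6,"turn":0,"fingers":60},{"tx":1,"ty":0,"tz":-0.6,"turn":0,"fingers":60}]'; python3 w.py w2
```

```text
clock: 1.5
eef_pos: [487.3, 136.6, 205.1]
eef_rot: [-1.572, 0.0, -0.385]
wrist_force: [0.5, 0.9, 0.0]
finger_gap: 60.1
1.5 [487.3 136.6 205.1] [-1.572  0.    -0.385] [0.5 0.9 0. ] 60.148392501093085
```

View pics/w2.png

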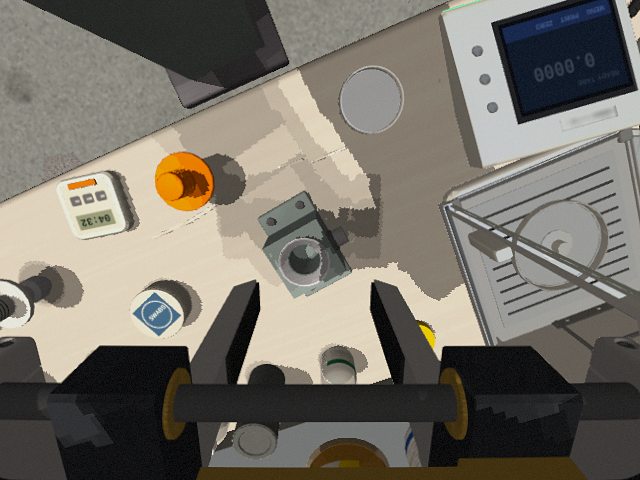

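The holder ring shows at about (301,262). I'll fit the rim ellipse.

```bash
python3 - <<'E'
from h import *
c=dict(np.load("w2.npz"));im=cv2.imread("pics/w2.png")
cv2.imwrite("pics/crop3.png",cv2.resize(im[220:310,250:360],None,fx=7,fy=6,interpolation=cv2.INTER_NEAREST)[:600,:])
print(np.round(c["range_z"][235:290:5,270:335:5]).astype(int))
E
```

```text
[[388 373 357 344 341 343 341 341 341 341 342 342 348]
 [361 349 342 343 342 334 335 335 333 335 344 343 347]
 [344 344 344 337 339 342 392 391 344 341 337 344 344]
 [345 345 344 340 345 394 394 393 394 356 343 337 346]
 [348 348 340 343 370 395 394 396 395 395 347 341 347]
 [348 347 341 347 362 381 391 395 392 381 351 344 348]
 [408 351 342 347 353 368 375 378 376 366 350 344 350]
 [409 352   0 348 349 356 363 365 361 353 346 344 351]
 [410 410 353 346 347 351 352 353 352 350 348 345 354]
 [414 413 414 354 345 349 350 350 349 347 346 354 403]
 [414 414 414 355 357 355 348 347 347 356 405 407 414]]
```

View pics/crop3.png

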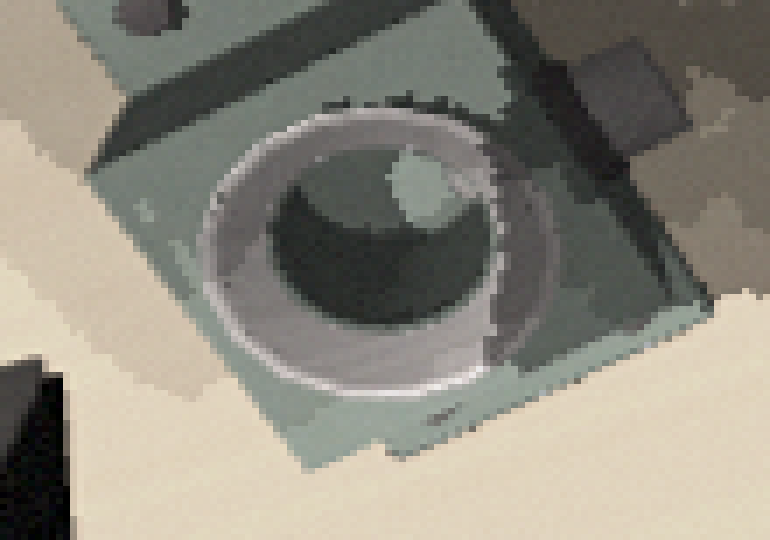

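```bash
python3 - <<'E'
from h import *
a=dict(np.load("scene0.npz"));b=dict(np.load("side0.npz"));w=dict(np.load("w2.npz"))
r=[ray(a,(246,196)),ray(b,(262.8,199.6)),ray(w,(304.3,262.1))]
print(tri(r)); print(tri([r[0],r[2]]),tri([r[1],r[2]]))
for c,p in [(a,(246,196)),(b,(262.8,199.6)),(w,(304.3,262.1))]: print(onplane(c,p,62))
E
```

```text
(array([512.38324571, 114.97561219,  60.09902696]), [np.float64(1.5494378030086586), np.float64(1.2615144920476349), np.float64(0.434579595877993)])
(array([513.52426279, 114.86690289,  58.13493179]), [np.float64(0.5271714922718929), np.float64(0.5271714922717051)]) (array([511.86960418, 115.63322343,  60.87681423]), [np.float64(0.29953022747821867), np.float64(0.29953022747815455)])
[511.27186277 111.7979229   62.        ]
[510.70833047 114.18345099  62.        ]
[511.82452348 115.71590219  62.        ]
```

Wrist and fixed cameras agree within about 3 mm, putting the socket near (511.5,115). On to the plug.

```bash
python3 -m creep '[{"tx":0.06,"ty":0,"tz":-0.39,"turn":0,"fingers":60},{"tx":0.125,"ty":0,"tz":-0.78,"turn":0,"fingers":60},{"tx":0.125,"ty":0,"tz":-0.78,"turn":0,"fingers":60},{"tx":0.125,"ty":0,"tz":-0.78,"turn":0,"fingers":60},{"tx":0.125,"ty":0,"tz":-0.78,"turn":0,"fingers":60}]'; python3 -m creep '[{"tx":0.06,"ty":0,"tz":-0.39,"turn":0,"fingers":60},{"tx":0.125,"ty":0,"tz":-0.78,"turn":0,"fingers":60},{"tx":0.125,"ty":0,"tz":-0.78,"turn":0,"fingers":60},{"tx":0.125,"ty":0,"tz":-0.78,"turn":0,"fingers":60},{"tx":0.125,"ty":0,"tz":-0.78,"turn":0,"fingers":60},{"tx":0.125,"ty":0,"tz":-0.78,"turn":0,"fingers":60}]'; python3 w.py w3
```

```text
clock: 2.05
eef_pos: [451.6, -16.6, 205.7]
eef_rot: [-1.571, -0.0, -0.384]
wrist_force: [0.3, 0.9, 0.1]
finger_gap: 59.9
clock: 2.65
eef_pos: [417.1, -168.7, 205.7]
eef_rot: [-1.571, -0.0, -0.382]
wrist_force: [-0.7, 0.2, -0.7]
finger_gap: 60.1
2.65 [ 417.1 -168.7  205.7] [-1.571 -0.    -0.382] [-0.7  0.2 -0.7] 60.08544235329763
```

View pics/w3.png

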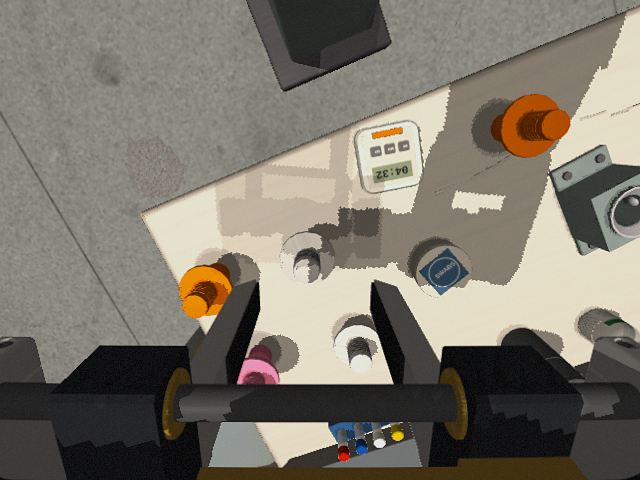

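The long plug sits at about (306,262), between orange at (205,290) and the clock. The short plug is at (358,350).

```bash
python3 - <<'E'
import cv2
im=cv2.imread("pics/w3.png")
cv2.imwrite("pics/crop4.png",cv2.resize(im[220:300,260:350],None,fx=7,fy=7,interpolation=cv2.INTER_NEAREST))
E
```

```text
(no output)
```

View pics/crop4.png

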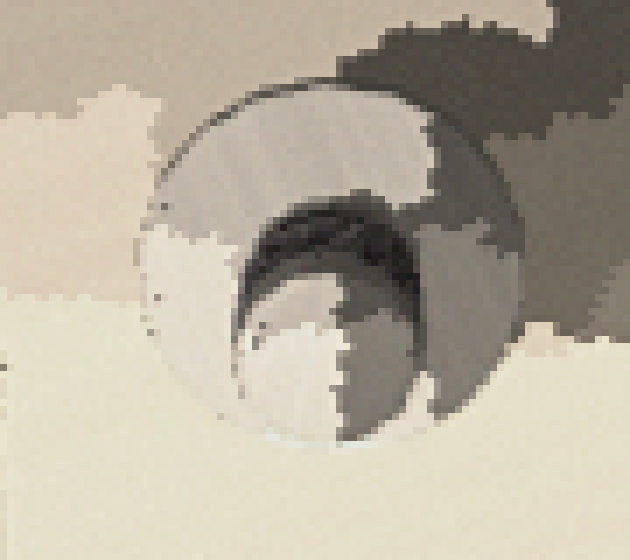

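```bash
python3 - <<'E'
from h import *
a=dict(np.load("scene0.npz"));b=dict(np.load("side0.npz"));w=dict(np.load("w3.npz"))
p=(307.1,270.7)
print(tri([ray(a,(371.5,294.5)),ray(w,p)]),tri([ray(b,(337.5,298)),ray(w,p)]))
for c,q in [(a,(371.5,294.5)),(b,(337.5,298)),(w,p)]: print(onplane(c,q,90))
print(onplane(w,(307.5,257),56))
E
```

```text
(array([ 443.96291472, -187.19919057,   84.70216143]), [np.float64(0.7653745325871442), np.float64(0.7653745325872336)]) (array([ 442.03851215, -186.23578782,   87.50191289]), [np.float64(0.2749919210585911), np.float64(0.27499192105855474)])
[ 441.25445756 -189.40081891   90.        ]
[ 440.14894933 -188.09474613   90.        ]
[ 441.47201991 -185.93010022   90.        ]
[ 440.09855896 -185.72458585   56.        ]
```

```bash
python3 -m creep '[{"tx":0.145,"ty":0,"tz":-0.04,"turn":0,"fingers":60},{"tx":0.145,"ty":0.2,"tz":-0.04,"turn":0,"fingers":60},{"tx":0.145,"ty":0.4,"tz":-0.04,"turn":0,"fingers":60},{"tx":0.145,"ty":0.5,"tz":-0.04,"turn":0,"fingers":60},{"tx":0.145,"ty":0.5,"tz":-0.04,"turn":0,"fingers":60}]'; python3 w.py w4
```

```text
clock: 3.2
eef_pos: [440.3, -184.7, 103.4]
eef_rot: [-1.57, 0.005, -0.38]
wrist_force: [0.2, 0.2, 0.1]
finger_gap: 60.4
3.2 [ 440.3 -184.7  103.4] [-1.57   0.005 -0.38 ] [0.2 0.2 0.1] 60.39633636062559
```

View pics/w4.png

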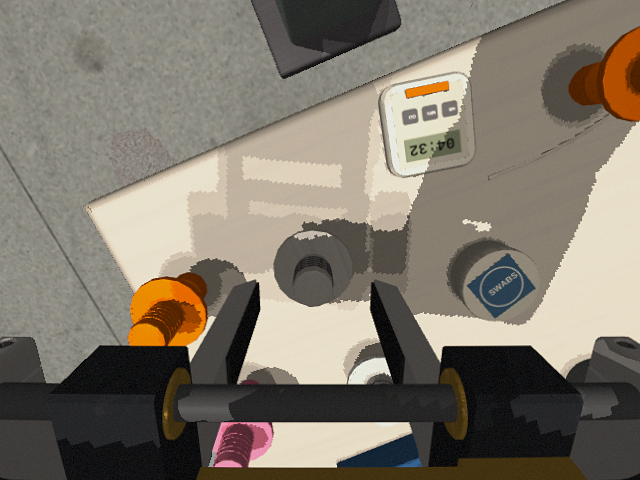

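```bash
python3 - <<'E'
from h import *
w=dict(np.load("w4.npz"));im=cv2.imread("pics/w4.png")
cv2.imwrite("pics/crop5.png",cv2.convertScaleAbs(cv2.resize(im[220:315,265:365],None,fx=6,fy=6,interpolation=cv2.INTER_NEAREST),alpha=1.6))
K,D=KD(w)
X=np.array([[440.3,-184.7,103.4]])
print(cv2.projectPoints(X,cv2.Rodrigues(w["R"])[0],w["t"],K,D)[0])
print(w["range_z"][230:315:6,285:345:6].astype(int))
E
```

```text
[[[315.02330708 295.10193532]]]
[[290 291 291 237 234 233 236 291 292 292]
 [292 236 234 234 234 234 234 234 234 292]
 [236 237 234 235 236 235 235 236 234 235]
 [237 236 236 237 237 235 235 237 236 236]
 [237 238 239 238 235 234 237 237 237 238]
 [239 239 239 225 219 221 223 238 239 239]
 [240 239 225 216 213 211 212 220 240 240]
 [241 240 213 206 204 205 206 212 241 241]
 [242 243 206 205 206 207 206 207 244 242]
 [242 243 208 206 207 207 208 207 242 243]
 [245 246 207 208 208 208 209 208 244 246]
 [306 246 208 209 208 208 209 210 247 307]
 [308 308 308 211 210 210 210 247 310 309]
 [310 311 309 311 310 309 311 311 310 310]
 [312 312 311 311 312 312 312 310 311 311]]
```

View pics/crop5.png

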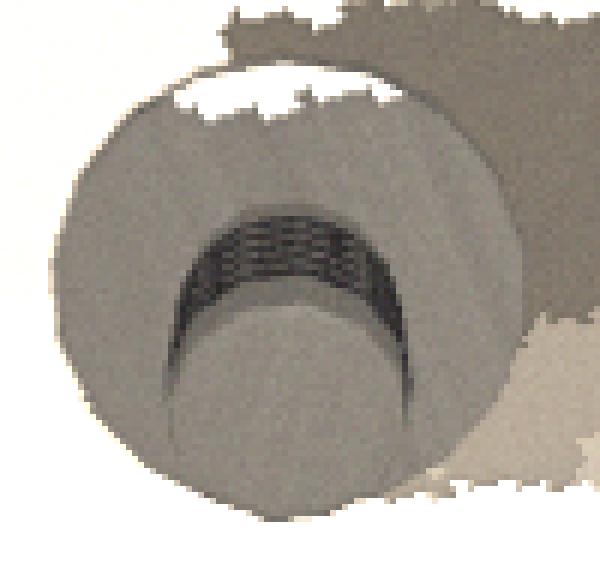

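```bash
python3 - <<'E'
from h import *
w=dict(np.load("w4.npz"))
p=onplane(w,(313,286.1),89);print(p,onplane(w,(312.6,268),56))
R=Rrpy([-1.57,0.005,-0.38]);print(R.T@(p-np.array([440.3,-184.7,103.4])))
# two wrist-view height
w3=dict(np.load("w3.npz"));print(tri([ray(w,(313,286.1)),ray(w3,(307.1,270.7))]))
print(R)
E
```

```text
[ 440.57150611 -186.06186754   89.        ] [ 441.08228172 -186.72262926   56.        ]
[ 0.8292729  14.39510211 -1.17547462]
(array([ 450.54301464, -190.20845366,   63.14046219]), [np.float64(0.03270328752936769), np.float64(0.03270328752930419)])
[[ 9.28653027e-01 -4.34792848e-03  3.70924049e-01]
 [-3.70915833e-01  2.59411449e-03  9.28662864e-01]
 [-4.99997917e-03 -9.99987183e-01  7.96316757e-04]]
```

```bash
python3 -m creep '[{"tx":0.004,"ty":0.1,"tz":-0.006,"turn":0,"fingers":60},{"tx":0.004,"ty":0.21,"tz":-0.006,"turn":0,"fingers":60},{"tx":0.004,"ty":0.21,"tz":-0.006,"turn":0,"fingers":60},{"tx":0.004,"ty":0.21,"tz":-0.006,"turn":0,"fingers":60}]' 40; python3 -m creep '[{"tx":0,"ty":0,"tz":0,"turn":0,"fingers":15},{"tx":0,"ty":0,"tz":0,"turn":0,"fingers":15},{"tx":0,"ty":0,"tz":0,"turn":0,"fingers":15},{"tx":0,"ty":0,"tz":0,"turn":0,"fingers":15},{"tx":0,"ty":0,"tz":0,"turn":0,"fingers":15},{"tx":0,"ty":0,"tz":0,"turn":0,"fingers":15}]' 40; python3 w.py w5
```

```text
clock: 3.65
eef_pos: [442.3, -186.7, 64.9]
eef_rot: [-1.571, 0.0, -0.379]
wrist_force: [-0.2, -0.1, -0.6]
finger_gap: 60.0
clock: 4.25
eef_pos: [442.3, -186.7, 65.1]
eef_rot: [-1.571, -0.0, -0.379]
wrist_force: [0.6, -0.1, 2.2]
finger_gap: 23.8
4.25 [ 442.3 -186.7   65.1] [-1.571 -0.    -0.379] [ 0.6 -0.1  2.2] 23.82333829849765
```

View pics/w5.png

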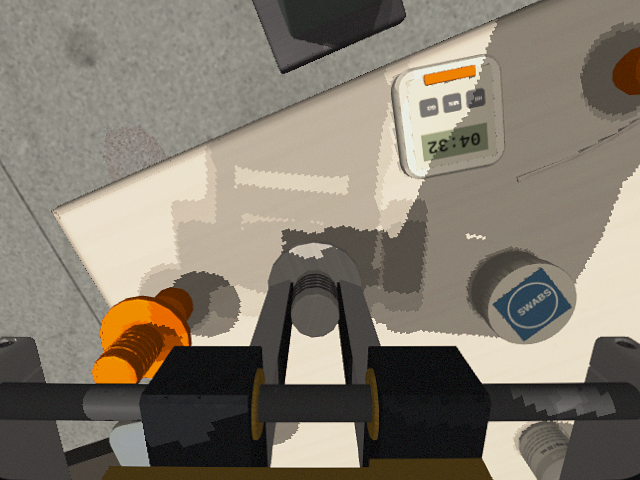

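Gripped at 23.8 mm, the knob's width. Lifting.

```bash
python3 -m creep '[{"tx":0,"ty":-0.1,"tz":0,"turn":0,"fingers":15},{"tx":0,"ty":-0.3,"tz":0,"turn":0,"fingers":15},{"tx":0,"ty":-0.5,"tz":0,"turn":0,"fingers":15},{"tx":0,"ty":-0.55,"tz":0,"turn":0,"fingers":15},{"tx":0,"ty":-0.55,"tz":0,"turn":0,"fingers":15}]' 40; python3 w.py w6
```

```text
clock: 4.8
eef_pos: [442.7, -186.9, 175.9]
eef_rot: [-1.571, -0.002, -0.379]
wrist_force: [-0.1, -0.2, -1.6]
finger_gap: 23.4
4.8 [ 442.7 -186.9  175.9] [-1.571 -0.002 -0.379] [-0.1 -0.2 -1.6] 23.36875545891078
```

View pics/w6.png

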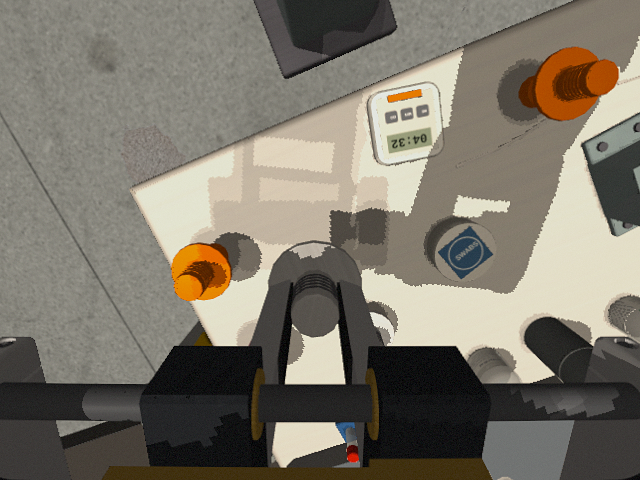

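```bash
python3 -m creep '[{"tx":-0.06,"ty":0,"tz":0.4,"turn":0,"fingers":15},{"tx":-0.119,"ty":0,"tz":0.765,"turn":0,"fingers":15},{"tx":-0.119,"ty":0,"tz":0.765,"turn":0,"fingers":15},{"tx":-0.119,"ty":0,"tz":0.765,"turn":0,"fingers":15},{"tx":-0.119,"ty":0,"tz":0.765,"turn":0,"fingers":15},{"tx":-0.119,"ty":0,"tz":0.765,"turn":0,"fingers":15}]' 40; python3 - <<'E'
from h import *
w=dict(np.load("w6.npz"));im=cv2.imread("pics/w6.png")
cv2.imwrite("pics/crop6.png",cv2.convertScaleAbs(cv2.resize(im[230:350,260:370],None,fx=5,fy=5,interpolation=cv2.INTER_NEAREST),alpha=1.6))
E
```

```text
clock: 5.45
eef_pos: [476.1, -36.4, 173.2]
eef_rot: [-1.572, 0.002, -0.38]
wrist_force: [0.3, -0.6, -0.7]
finger_gap: 23.5
```

View pics/crop6.png

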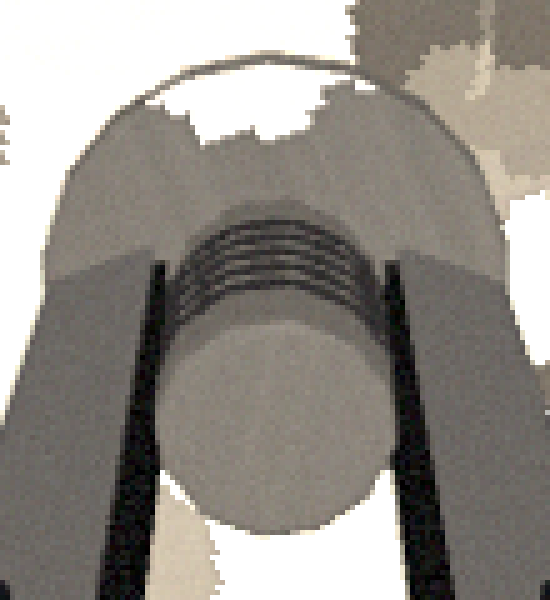

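```bash
python3 - <<'E'
from h import *
w=dict(np.load("w6.npz"))
p=onplane(w,(315.2,312.8),175.9+24);print(p)
R=Rrpy([-1.571,-.002,-0.379]);print(R.T@(p-np.array([442.7,-186.9,175.9])))
E
python3 -m creep '[{"tx":-0.06,"ty":0,"tz":0.4,"turn":0,"fingers":15},{"tx":-0.119,"ty":0,"tz":0.765,"turn":0,"fingers":15},{"tx":-0.119,"ty":0,"tz":0.765,"turn":0,"fingers":15},{"tx":-0.119,"ty":0,"tz":0.765,"turn":0,"fingers":15},{"tx":-0.119,"ty":0,"tz":0.765,"turn":0,"fingers":15},{"tx":-0.119,"ty":0,"tz":0.765,"turn":0,"fingers":15}]' 40;python3 w.py w7;  python3 - <<'E'
from cell import optics
import cv2,numpy as np
for n in ["scene","side"]:
    c=optics.camera(n);cv2.imwrite(f"pics/{n}1.png",c["frame"][:,:,::-1])
E
```

```text
[ 441.13364122 -186.17580345  199.9       ]
[ -1.67514551 -24.00341679   0.08837553]
clock: 6.05
eef_pos: [510.6, 112.8, 172.7]
eef_rot: [-1.572, 0.003, -0.381]
wrist_force: [-1.0, 0.1, -1.1]
finger_gap: 23.1
6.05 [510.6 112.8 172.7] [-1.572  0.003 -0.381] [-1.   0.1 -1.1] 23.054634403121046
```

View pics/w7.png

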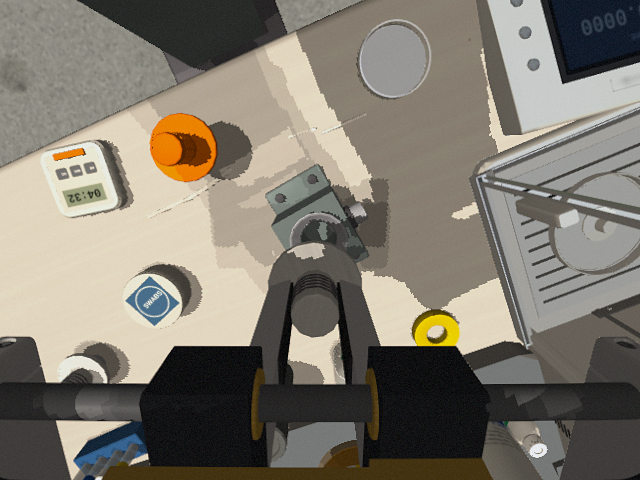

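View pics/scene1.png

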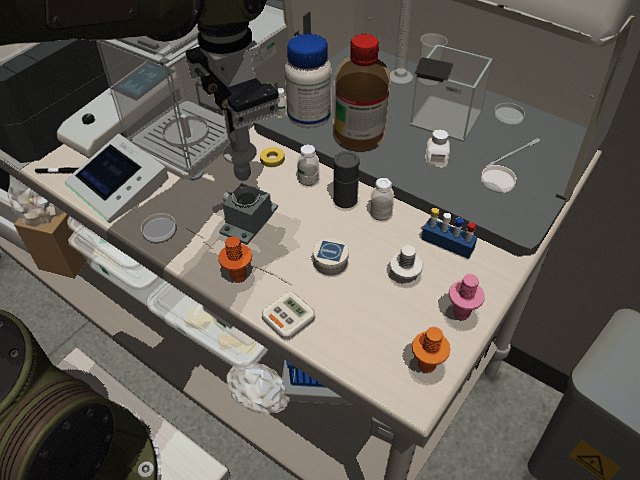

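View pics/side1.png

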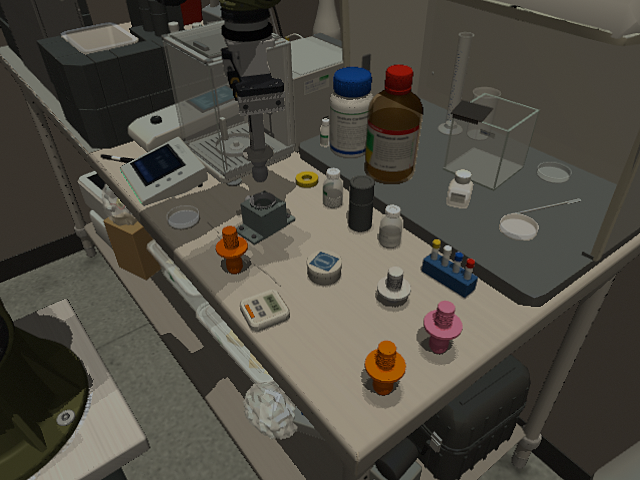

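```bash
python3 -m creep '[{"tx":0.007,"ty":0.05,"tz":0.013,"turn":0,"fingers":15},{"tx":0.007,"ty":0.14,"tz":0.013,"turn":0,"fingers":15},{"tx":0.007,"ty":0.16,"tz":0.013,"turn":0,"fingers":15},{"tx":0.007,"ty":0.16,"tz":0.013,"turn":0,"fingers":15}]' 40;python3 w.py w8;  python3 - <<'E'
from cell import optics
import cv2,numpy as np
o=[]
for n,(u,v) in [("scene",(246,180)),("side",(262,185))]:
    c=optics.camera(n);o.append(cv2.resize(c["frame"][v-45:v+35,u-40:u+40,::-1],None,fx=5,fy=5,interpolation=cv2.INTER_CUBIC));np.savez(n+"2.npz",**c)
cv2.imwrite("pics/crop8.png",np.hstack(o))
im=cv2.imread("pics/w8.png");cv2.imwrite("pics/crop8w.png",cv2.resize(im[200:350,240:390],None,fx=4,fy=4))
E
```

```text
clock: 6.6
eef_pos: [512.6, 114.6, 140.4]
eef_rot: [-1.572, 0.003, -0.382]
wrist_force: [-0.0, 0.5, -0.6]
finger_gap: 23.2
6.6 [512.6 114.6 140.4] [-1.572  0.003 -0.382] [-0.   0.5 -0.6] 23.231909369810882
```

View pics/crop8.png

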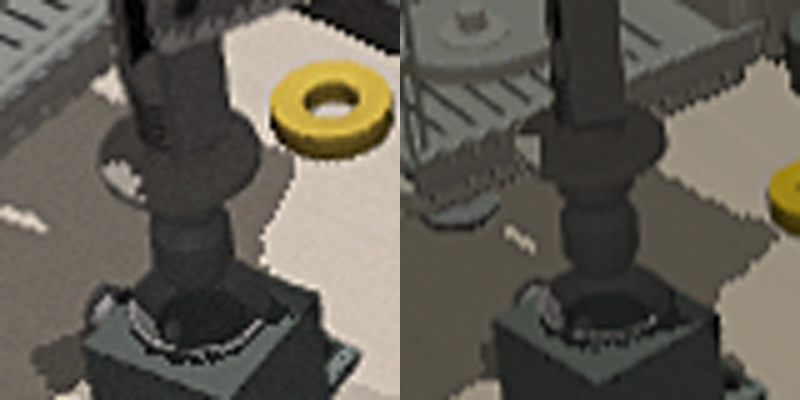

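View pics/crop8w.png

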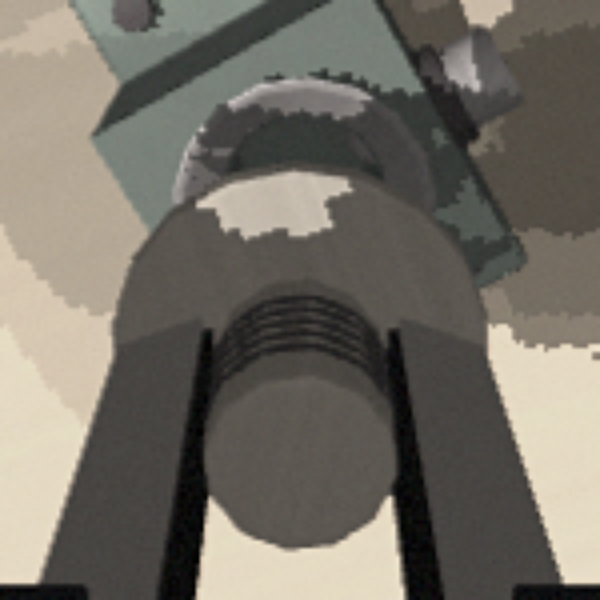

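```bash
python3 - <<'E'
from h import *
a=dict(np.load("scene0.npz"));b=dict(np.load("side0.npz"));w=dict(np.load("w8.npz"))
def pr(c,X):
    K,D=KD(c);return cv2.projectPoints(np.array([X],float),cv2.Rodrigues(c["R"])[0],c["t"],K,D)[0].ravel()
for n,c,rim,col,sh in [("scene",a,(246,196),(241.8,166),(206+194/5,135+230/5)),("side",b,(262.8,199.6),(259.4,168.4),(222+201/5,140+225/5))]:
    S=onplane(c,rim,62)
    print(n,"rim",S,"collar",onplane(c,col,128.5),"pred collar px",pr(c,[S[0],S[1],128.5]),"pred mid-shank px",pr(c,[*S[:2],98]),sh)
# wrist: rim again, left/right extents
print(onplane(w,(240+304/4,200+182/4),62))
p=onplane(w,(240+300/4,200+450/4),140.4+24);print(p)
E
```

```text
scene rim [511.27186277 111.7979229   62.        ] collar [512.74179864 113.32588127 128.5       ] pred collar px [241.9040526  166.82786728] pred mid-shank px [243.82523424 180.55061133] (244.8, 181.0)
side rim [510.70833047 114.18345099  62.        ] collar [510.35460088 115.14080343 128.5       ] pred collar px [259.86419611 168.55758781] pred mid-shank px [261.24594154 183.15050944] (262.2, 185.0)
[508.06279086 117.13302757  62.        ]
[510.9819944  115.30999184 164.4       ]
```

Plug axis and rim agree within about 1 mm in both views. I'll descend into the flare, stopping just above the ball.

```bash
python3 -m creep '[{"tx":0,"ty":0.05,"tz":0,"turn":0,"fingers":15},{"tx":0,"ty":0.1,"tz":0,"turn":0,"fingers":15},{"tx":0,"ty":0.14,"tz":0,"turn":0,"fingers":15},{"tx":0,"ty":0.17,"tz":0,"turn":0,"fingers":15},{"tx":0,"ty":0.17,"tz":0,"turn":0,"fingers":15},{"tx":0,"ty":0.17,"tz":0,"turn":0,"fingers":15}]' 40
```

```text
clock: 7.35
eef_pos: [513.3, 114.9, 107.8]
eef_rot: [-1.571, 0.001, -0.382]
wrist_force: [-0.2, 0.3, -1.7]
finger_gap: 23.2
```

```bash
for i in 1; do python3 -m creep '[{"tx":0,"ty":0.02,"tz":0,"turn":0,"fingers":15},{"tx":0,"ty":0.04,"tz":0,"turn":0,"fingers":15},{"tx":0,"ty":0.04,"tz":0,"turn":0,"fingers":15}]' 40; python3 -m creep '[{"tx":0,"ty":0.02,"tz":0,"turn":0,"fingers":15},{"tx":0,"ty":0.03,"tz":0,"turn":0,"fingers":15},{"tx":0,"ty":0.03,"tz":0,"turn":0,"fingers":15}]' 40; done
```

```text
clock: 7.65
eef_pos: [513.2, 114.7, 99.5]
eef_rot: [-1.572, 0.001, -0.382]
wrist_force: [-0.0, -2.7, -3.2]
finger_gap: 23.5
clock: 7.95
eef_pos: [512.9, 114.5, 92.8]
eef_rot: [-1.572, 0.002, -0.382]
wrist_force: [1.0, -2.4, -4.9]
finger_gap: 23.2
```

```bash
python3 w.py w9;  python3 - <<'E'
from cell import optics
import cv2,numpy as np
o=[]
for n,(u,v) in [("scene",(246,190)),("side",(262,195))]:
    c=optics.camera(n);o.append(cv2.resize(c["frame"][v-45:v+35,u-40:u+40,::-1],None,fx=5,fy=5,interpolation=cv2.INTER_CUBIC))
im=cv2.imread("pics/w9.png")
cv2.imwrite("pics/crop9.png",np.vstack([cv2.convertScaleAbs(np.hstack(o),alpha=1.5)]))
cv2.imwrite("pics/crop9w.png",cv2.resize(im[200:350,240:390],None,fx=4,fy=4))
E
```

```text
7.95 [512.9 114.5  92.8] [-1.572  0.002 -0.382] [ 1.  -2.4 -4.9] 23.204327019584568
```

View pics/crop9.png

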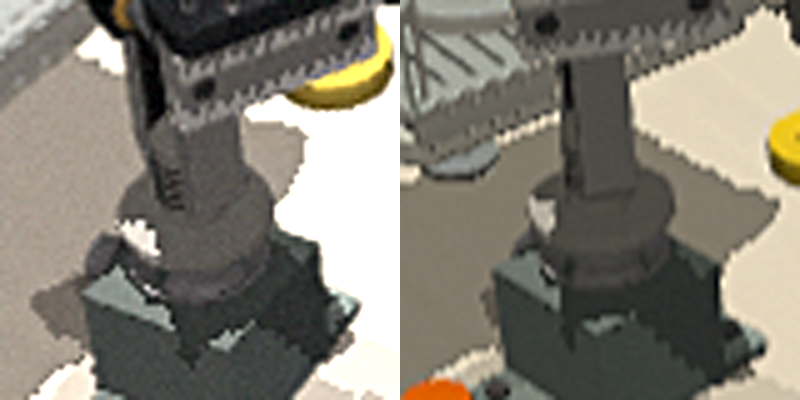

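View pics/crop9w.png

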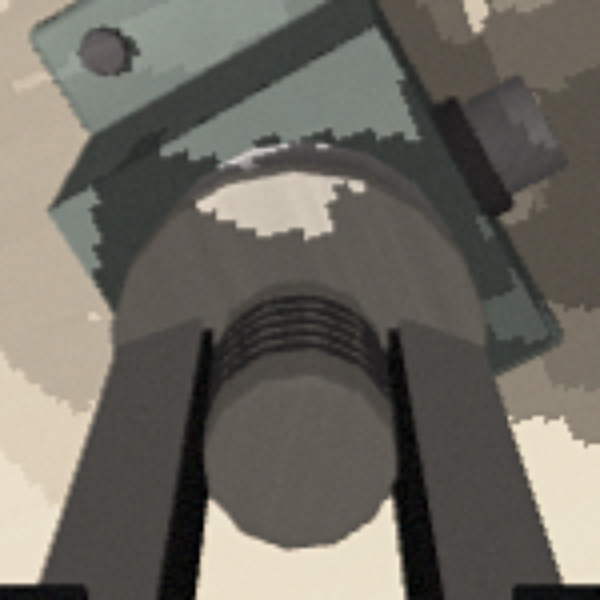

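It is going in without slipping in the grip. The ball is pressed (side force −y) and the collar is about 15 mm up. I'll keep pressing.

```bash
python3 -m creep '[{"tx":0,"ty":0.02,"tz":0,"turn":0,"fingers":15},{"tx":0,"ty":0.04,"tz":0,"turn":0,"fingers":15},{"tx":0,"ty":0.055,"tz":0,"turn":0,"fingers":15},{"tx":0,"ty":0.055,"tz":0,"turn":0,"fingers":15}]' 40; python3 -m creep '[{"tx":0,"ty":0.015,"tz":0,"turn":0,"fingers":15},{"tx":0,"ty":0.02,"tz":0,"turn":0,"fingers":15},{"tx":0,"ty":0.02,"tz":0,"turn":0,"fingers":15}]' 40
```

```text
clock: 8.5
eef_pos: [512.5, 114.5, 81.1]
eef_rot: [-1.573, 0.003, -0.382]
wrist_force: [1.3, -2.6, -7.1]
finger_gap: 23.3
clock: 8.8
eef_pos: [512.4, 114.8, 77.1]
eef_rot: [-1.572, 0.003, -0.382]
wrist_force: [-1.5, -0.2, 0.5]
finger_gap: 23.3
```

The −y ball force is gone, so it has snapped in. A small final press to seat the collar, then look.

```bash
python3 -m creep '[{"tx":0,"ty":0.008,"tz":0,"turn":0,"fingers":15},{"tx":0,"ty":0.012,"tz":0,"turn":0,"fingers":15},{"tx":0,"ty":0.012,"tz":0,"turn":0,"fingers":15}]' 40; python3 w.py w10;  python3 - <<'E'
from cell import optics
import cv2,numpy as np
o=[]
for n,(u,v) in [("scene",(246,190)),("side",(262,195))]:
    c=optics.camera(n);o.append(cv2.resize(c["frame"][v-45:v+35,u-40:u+40,::-1],None,fx=5,fy=5,interpolation=cv2.INTER_CUBIC))
cv2.imwrite("pics/crop10.png",cv2.convertScaleAbs(np.hstack(o),alpha=1.5))
E
```

```text
clock: 9.1
eef_pos: [512.6, 114.8, 76.9]
eef_rot: [-1.572, 0.003, -0.382]
wrist_force: [-13.9, -5.2, 27.7]
finger_gap: 23.3
9.1 [512.6 114.8  76.9] [-1.572  0.003 -0.382] [-13.9  -5.2  27.7] 23.308234059890314
```

View pics/crop10.png

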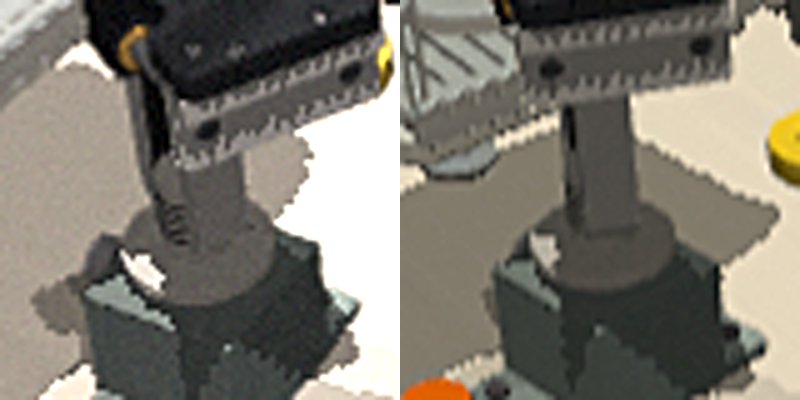

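Firm stop at TCP z 76.9 with 27.7 N upward, and the collar is on the rim in both views. Release and retreat.

```bash
python3 -m creep '[{"tx":0,"ty":0,"tz":0,"turn":0,"fingers":15},{"tx":0,"ty":0,"tz":0,"turn":0,"fingers":55},{"tx":0,"ty":0,"tz":0,"turn":0,"fingers":55},{"tx":0,"ty":0,"tz":0,"turn":0,"fingers":55},{"tx":0,"ty":0,"tz":0,"turn":0,"fingers":55}]'; python3 -m creep '[{"tx":0,"ty":-0.1,"tz":0,"turn":0,"fingers":55},{"tx":0,"ty":-0.3,"tz":0,"turn":0,"fingers":55},{"tx":0,"ty":-0.5,"tz":0,"turn":0,"fingers":55},{"tx":-0.2,"ty":-0.5,"tz":0,"turn":0,"fingers":55},{"tx":-0.2,"ty":-0.5,"tz":0,"turn":0,"fingers":55},{"tx":-0.2,"ty":-0.5,"tz":0,"turn":0,"fingers":55},{"tx":-0.2,"ty":-0.5,"tz":0,"turn":0,"fingers":55}]';  python3 w.py w11;  python3 - <<'E'
from cell import optics
import cv2,numpy as np
o=[]
for n,(u,v) in [("scene",(246,190)),("side",(262,195))]:
    c=optics.camera(n);np.savez(n+"3.npz",**c);o.append(cv2.resize(c["frame"][v-45:v+35,u-40:u+40,::-1],None,fx=5,fy=5,interpolation=cv2.INTER_CUBIC));cv2.imwrite(f"pics/{n}3.png",c["frame"][:,:,::-1])
cv2.imwrite("pics/crop11.png",cv2.convertScaleAbs(np.hstack(o),alpha=1.3))
E
```

```text
clock: 9.75
eef_pos: [512.5, 114.9, 76.7]
eef_rot: [-1.572, 0.003, -0.382]
wrist_force: [0.7, 0.0, 0.4]
finger_gap: 51.8
clock: 10.45
eef_pos: [476.1, 129.6, 176.5]
eef_rot: [-1.572, 0.003, -0.382]
wrist_force: [0.7, -1.0, 0.0]
finger_gap: 54.7
10.45 [476.1 129.6 176.5] [-1.572  0.003 -0.382] [ 0.7 -1.   0. ] 54.720395652054705
```

View pics/crop11.png

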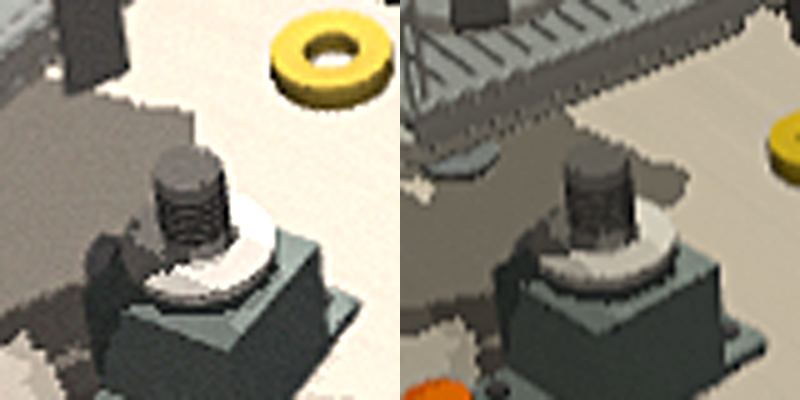

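View pics/scene3.png

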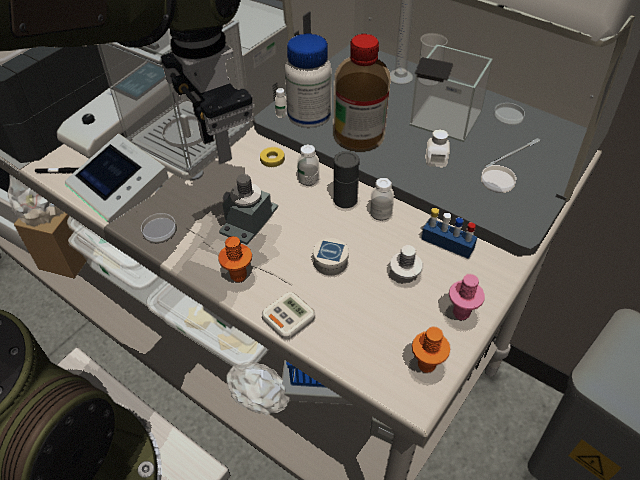

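The plug stands upright with its collar on the rim, and the short plug is still at (408,258). I'll check the heights once by depth, then hand in.

```bash
python3 - <<'E'
from h import *
for n,uv,cv_ in [("scene",(206+190/5,145+160/5),(206+235/5,145+255/5)),("side",(222+200/5,150+163/5),(222+230/5,150+255/5))]:
    c=dict(np.load(n+"3.npz"));
    for p in (uv,cv_):
        o,d=ray(c,p);u,v=map(int,map(round,p));z=np.median(c["range_z"][v-1:v+2,u-1:u+2])
        print(n,p,(o+d*z).round(1))
from cell import manip
print(manip.sign_off())
E
```

```text
scene (244.0, 177.0) [514.9 114.  102.3]
scene (253.0, 196.0) [514.   97.4  67.8]
side (262.0, 182.6) [508.8 108.  103.1]
side (268.0, 201.0) [511.2  96.9  68.1]
the job is handed in; nothing more can be done
None
```

I took the long plug by its knob, put it shank down in the holder's socket and pressed it past the ball until the collar seated. I then let go, backed the gripper clear and handed in at about 10.5 s.

**Last checks:**
- **Ball:** while pressing, the wrist felt the ball push sideways with about 2.6 N toward −y. That force vanished when the plug seated, which I take as the click. I never read the ball joint itself.
- **Seating:** the tool came to a firm stop at z 76.9 mm with 27.7 N upward; home was expected at 77.
- **Height:** after letting go, depth put the knob top at 102–103 mm (102 expected) and the collar top at 68 mm (68 expected). The plug stands upright in both fixed views.
- **Short plug:** it looks unmoved in the scene view, by eye rather than measurement.
- **Robot:** the gripper is about 40 mm to the side, its tips about 75 mm above the knob, with no contact force.

**What disagreed or failed:**
- **Camera positions:** the fixed and wrist cameras differed by up to about 4 mm on positions, and triangulated heights were off by up to 5 mm. The two closest wrist views gave a useless height because they were too close together. I relied on depth and on measuring both targets with the wrist camera.
- **Wrist force sign:** the vertical wrist force read negative, down to −7 N, while pushing past the ball, where I expected it to be positive. I did not explain this.
- **First moves:** my first two move commands were refused for missing fields, and nothing moved.

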